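# Tip caster balls out of the turret-cap shaker

## Robot

A 7-joint arm with a two-finger parallel gripper is mounted at the origin on the work surface. World frame = base frame: x ahead of the robot, y to its left, z up, the work surface at z = 0. Lengths are in m, angles in degrees, forces in N, time in s.
With the tool pointing down it reaches from about 0.425 to 0.875 m from the base axis. Payload 4.7 kg.
Tool frame: the origin (TCP) lies midway between the tips of the shut fingers; the grasp point (between the pads) lies 19 mm behind it; z points along the fingers, y is the line along which they close (so a half turn about z gives the same grasp; the last joint's range is limited). The gripper opens to 87 mm and grips with 3 to 60 N. Pads are 19 mm wide; open, the fingers measure 117 mm over their backs; the gripper's body (75 mm by 190 mm) begins 51 mm behind the grasp point.
Start: joints at [-73.734, 18.392, -4.016, 83.108, 1.295, 78.541, -3.26], TCP at [0.173, 0.626, 0.223] pointing down, gripper open.
Joint ranges: [-163.93, 163.93], [-17.29, 119.83], [-79.2, 71.16], [3.27, 140.29], [-89.18, 269.18], [5.43, 117.66], [-154.24, 154.24]. Speed limits (degrees/s): [147.25, 147.25, 180, 180, 180, 180, 180].

## Interface

Orientations are given as [roll, pitch, yaw] about the fixed x, y, z axes, in that order (R = Rz(yaw) Ry(pitch) Rx(roll)).
In Python, from cell import env, viewer, boxes_of, masks_of gives the robot as it stands. The module is installed in compiled form; this text tells all that it offers.
- The arm moves only by the tool apply_moves, never from a script. Its argument "moves" is a list of rows, each a list of 7 numbers: the shift along the tool's x, y, z scaled (see below), then the turn, a rotation vector about the tool's x, y, z scaled (see below), then the opening, from 0 (shut) to 1 (fully open). A call has 1 to 20 rows; each row is the pose to reach, as a shift and turn from the pose commanded when the call began, along the tool's axes at that moment; what a row does not reach only later rows make up. The controller multiplies each number of a shift by 0.2 m and each number of a turn by 1.5 rad. A row lasts 1/10 s, in which the tool goes at most 50 mm and 8.59 degrees, less where a joint would pass 70% of its speed; a pose out of reach is approached as far as the arm can. A call with a number of a shift or a turn outside -1 to 1 is refused whole. A call with a gripper value outside its range is refused whole. The fingers move at their own pace and stop on an object; "grip_force" is the grip in N (left out, the last holds). Time passes only in rows, so rows that repeat a pose let the fingers close. It gives the time, the measured TCP pose, the force, the opening and the grip force at its end, in the units of the state.
- env.get_obs(): the state, without advancing time (a new reading comes with each control period).
- viewer.read_camera(name): name is "scene" or "top"; returns the picture (480x640x3 uint8, red, green, blue); there is no depth.
- viewer.get_calibration(name): a dict with "fov_y" (degrees; the focal length in pixels is half the picture's height over the tangent of half this angle, whatever the lens; pixels are square), "cx", "cy" (the principal point, pixels), "k1" (the pictures are not rectified: a ray, as slopes to the right and down, at radius r is drawn at 1 + k1 r^2 times it, then the intrinsics apply), "position" and "orientation" of the camera in the world. Camera axes: x right, y up, looking along -z (the intrinsics and any distortion apply to the point x, -y, -z); pixel columns grow to the right and rows downward; lengths in m; the calibration is good to about 2 mm. A picture is of the moment at which its call begins. get_calibration takes no time and is no camera call.
- env.sign_off(): hands the job in; it is judged then, once.
Trained networks look in the newest picture that a camera, given by its name, has taken for a name from the list of things; names that differ only in an ending like _2 or _b are one class to them, and where a whole thing is asked for, a point or a joint stands for the part that bears it (a point fixed in the world has none). Each returns a list of dicts, best first, with "conf" (0 to 1); they miss things now and then, are a little off and sometimes report something else, mostly with a low value. They report only what shows in the picture. A call takes as long as a camera call.
- boxes_of(camera, target): "location" ([column, row] in pixels, amid what is visible of it).
- masks_of(camera, target): "pixels" (480x640 bool, what is visible of it) and "location" ([column, row] in pixels, amid what is visible of it).
The state is a dict: "time_s": time; "qpos": joint angles; "joint_velocities": joint speeds; "effort": joint torques, N m; "tool_pos": TCP position; "tool_rot": TCP orientation; "force": force on the tool from outside, world axes, zero at the start; "wrist_torque": the same for the moment, N m; "grip_width": finger opening in m; "grasp_force": force on a finger pad.
Only numpy, scipy, OpenCV 4.12 (cv2) and the standard library are available. Lean on these libraries where they do the work, as an engineer would, in place of code of your own. Each camera call takes 0.05 s, during which the arm holds its last target. There are 200 camera calls.

## Task

On the electronics bench a clear shaker jar hangs between two posts over a tray. Turn its perforated cap until the single large hole lies over the jar's pour lip, and only then tip the jar right over with the handle at its side, so that all three steel balls drop into the tray below.

Things in the scene. Friction and masses are not known exactly. Their poses are not given: they have to be found in the camera images.
- cap (a joint): cap's angle on the jar, rad; 0: the large hole lies over the pour lip; positive: anticlockwise from above, jar upright; stops at +-1.75, friction 0.05 N m. A steel disc, 100 mm across, 4 mm thick, with one large hole (36 mm, centre 27 mm from the axis), a group of three 10 mm holes and a group of seven 5 mm holes. The 14 mm balls pass only the large hole.
- cap_grip (a point): centre, half-way up, of the upright black bar grip in the middle of the cap: 14 mm thick along this point's x, 36 mm long along its y, 36 mm tall along its z. It stands on the cap's disc, whose top is 18 mm below this point. x points towards the large hole; z along the cap's axis, up while the jar is upright.
- jar (a joint): tilt of the jar, rad: 0 upright (a stop; starts here), growing as it tips over its pour lip, stop at 2.1 (mouth pointing down at 30 degrees, balls run out). Friction (0.2 N m, 2 N at the handle) keeps it where it is left. Clear plastic, 88 mm across, 85 mm tall; the pour lip is a flat metal tongue, 26 mm wide, sticking out 17 mm from the rim just under the cap.
- tip_handle (a point): grip point of the jar's handle: a level round black bar, 12 mm thick, parallel to the pivot axis, from 32 mm on the jar's side of this point (a thin crank arm joins it there) to 28 mm on the other (free end). Circles the pivot axis at 95 mm: from behind and 55 mm above it (jar upright) over the top to in front and 40 mm above it (tipped). Turns with the jar.
- pivot (a point): fixed point on the jar's pivot axis, level with the handle's grip point along that axis: 103 mm to the side of the jar's middle, 130 mm above the bench. x points level in the pour direction (towards which the jar tips), y along the pivot axis away from the jar, z up.
- tray_in (a point): centre of the floor of the fixed metal tray below the jar, 164 mm long (x, the pour direction) by 94 mm wide (y) inside, walls rising 42 mm above its floor; 9 mm above the bench.
- ball0_center (a point): centre of a loose steel ball of 14 mm diameter; starts inside the jar.
- ball1_center (a point): centre of a second such ball.
- ball2_center (a point): centre of the third ball.

How it is judged (in metres and radians):
On the way:
1. with the jar still upright, the cap's large hole lies over the pour lip (within 12 degrees) (value of joint cap between -0.21 and 0.21 rad and value of joint jar below 0.3 rad), for 0.2 s.
At the end, for the whole second after the job is handed in: All three balls lie in the tray: each ball's centre is between the tray's walls and less than 30 mm above its floor. The jar may be left tipped or upright (x of ball0_center in the frame of tray_in between -0.085 and 0.085 m and y of ball0_center in the frame of tray_in between -0.05 and 0.05 m and z of ball0_center in the frame of tray_in between 0 and 0.03 m and x of ball1_center in the frame of tray_in between -0.085 and 0.085 m and y of ball1_center in the frame of tray_in between -0.05 and 0.05 m and z of ball1_center in the frame of tray_in between 0 and 0.03 m and x of ball2_center in the frame of tray_in between -0.085 and 0.085 m and y of ball2_center in the frame of tray_in between -0.05 and 0.05 m and z of ball2_center in the frame of tray_in between 0 and 0.03 m); the robot touches nothing.
It fails at once if the jar is tipped more than 0.6 rad while the large hole is more than 0.4 rad (23 degrees) away from the pour lip (value of joint jar above 0.6 rad and (value of joint cap above 0.4 rad or value of joint cap below -0.4 rad)).
It also fails if it takes over 64 s, if anything falls off the work surface, if the arm or the gripper's body presses on something with over 40 N, if the wrist force passes 120 N, or if a joint passes its speed limit or range.

## Working session

There is one attempt and no reset: what is moved stays moved. The work goes in short steps, Python scripts to look and compute and a tool call to move; the robot and the scene stay as the last step left them, time stands still between calls to the robot, and variables do not carry over. Pictures are saved under pics/ and viewed, at most 10 in all, crops included, and the job is handed in when it is done.

Besides the shell and the picture viewer there is one more tool, called after "Call:" as name([rows], argument=value, ...), one row to a line, values as JSON. apply_moves: Moves the arm, as the interface text tells. Shifts and turns lie within -1 to 1; 1 stands for 0.2 m of shift or 1.5 rad of turn. Its arguments: {"type":"object","properties":{"moves":{"type":"array","items":{"type":"array","items":{"type":"number","minimum":-1,"maximum":1}}},"grip_force":{"type":"number"}},"required":["moves"]}

```bash
mkdir -p pics; cat > h.py <<'E'
import numpy as np, cv2
from scipy.spatial.transform import Rotation as R
from cell import env, viewer, boxes_of, masks_of
def cam(n):
    c=viewer.get_calibration(n); return c
def Rm(o):
    o=np.array(o,float)
    if o.shape==(3,3): return o
    return R.from_euler('xyz',o,degrees=True).as_matrix()
def K(c):
    f=240/np.tan(np.radians(c['fov_y'])/2)
    return np.array([[f,0,c['cx']],[0,f,c['cy']],[0,0,1.]]),np.array([c['k1'],0,0,0.])
def ray(c,px):
    k,d=K(c); u=cv2.undistortPoints(np.array([[px]],float),k,d)[0,0]
    v=Rm(c['orientation'])@np.array([u[0],-u[1],-1]); return np.array(c['position']),v/np.linalg.norm(v)
def atz(c,px,z):
    p,v=ray(c,px); return p+v*(z-p[2])/v[2]
def proj(c,P):
    k,d=K(c); q=(np.atleast_2d(P)-np.array(c['position']))@Rm(c['orientation'])
    q=q*np.array([1,-1,-1]); return cv2.projectPoints(q.reshape(-1,1,3),np.zeros(3),np.zeros(3),k,d)[0][:,0]
def tri(pa,pb):
    A=np.zeros((3,3));b=np.zeros(3)
    for n,px in (('scene',pa),('top',pb)):
        p,v=ray(cam(n),px);M=np.eye(3)-np.outer(v,v);A+=M;b+=M@p
    return np.linalg.solve(A,b)
E
python3 - <<'E'
from h import *
for n in('scene','top'):
    im=viewer.read_camera(n); cv2.imwrite(f'pics/{n}0.png',im[:,:,::-1]); print(n,cam(n))
    for t in('cap_grip','tip_handle','cap','jar'):
        print(t,[(round(b['conf'],2),np.round(b['location'])) for b in boxes_of(n,t)][:2])
o=env.get_obs();print(o['time_s'],o['tool_pos'],o['tool_rot'])
E
```

```text
scene {'fov_y': 47.765507955006086, 'cx': 319.97822944539575, 'cy': 224.9219115192452, 'k1': -0.07767649503003532, 'position': array([0.87231706, 0.39556224, 0.5757149 ]), 'orientation': array([ 48.38166991,   0.31919096, 140.16021365])}
cap_grip [(0.84, array([259., 163.])), (0.25, array([245., 253.]))]
tip_handle [(0.92, array([261., 182.]))]
cap [(0.85, array([260., 163.]))]
jar [(0.91, array([260., 183.]))]
top {'fov_y': 47.85012067232885, 'cx': 313.77132358703807, 'cy': 236.57697749213193, 'k1': -0.01819405959787494, 'position': array([0.49845219, 0.03163246, 0.88177926]), 'orientation': array([  3.9386429 ,   2.16751052, -91.1075346 ])}
cap_grip [(0.94, array([431., 219.]))]
tip_handle [(0.62, array([421., 218.]))]
cap [(0.79, array([433., 218.]))]
jar [(0.91, array([420., 220.]))]
0.5 [0.17325772 0.62649765 0.22253361] [1.79998813e+02 2.40756937e-03 1.64546445e+02]
```

View pics/scene0.png

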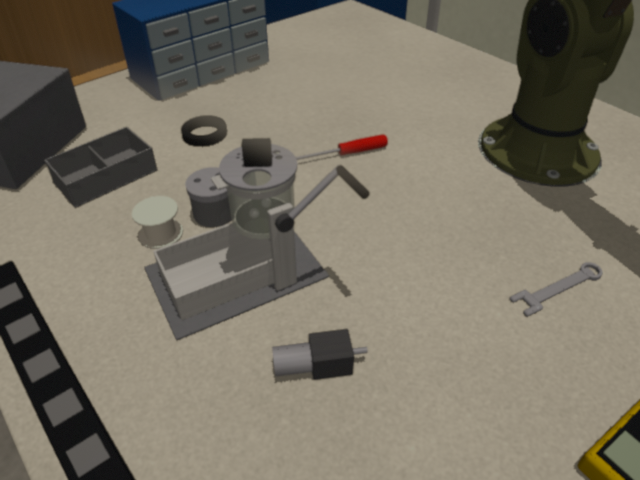

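View pics/top0.png

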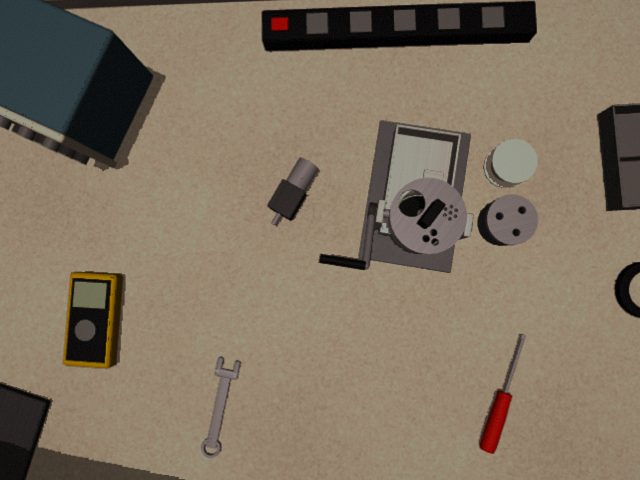

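The pictures show the jar with its cap centre at about top (429,215) and scene (258,165). The large hole faces upper-left at top (412,204). The lip is at about top (433,174), and the handle bar runs from (320,259) to (368,266). I'll crop in for detail.

```bash
python3 - <<'E'
from h import *
t=cv2.imread('pics/top0.png');s=cv2.imread('pics/scene0.png')
a=cv2.resize(t[110:290,300:500],None,fx=4,fy=4,interpolation=3)[:600]
a=cv2.resize(t[140:290,310:500],None,fx=4,fy=4,interpolation=3)
b=cv2.resize(s[120:260,180:380],None,fx=4,fy=4,interpolation=3)
cv2.imwrite('pics/tc.png',a);cv2.imwrite('pics/sc.png',b)
E
```

```text
(no output)
```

View pics/tc.png

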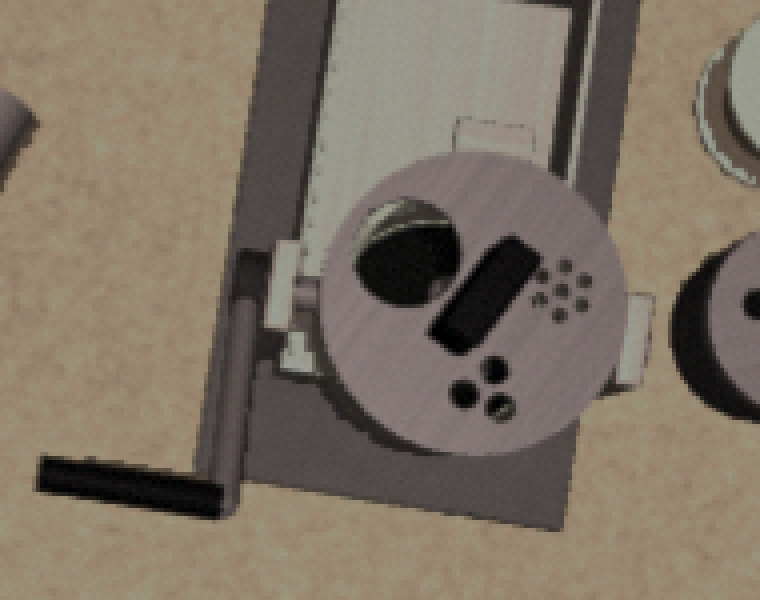

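View pics/sc.png

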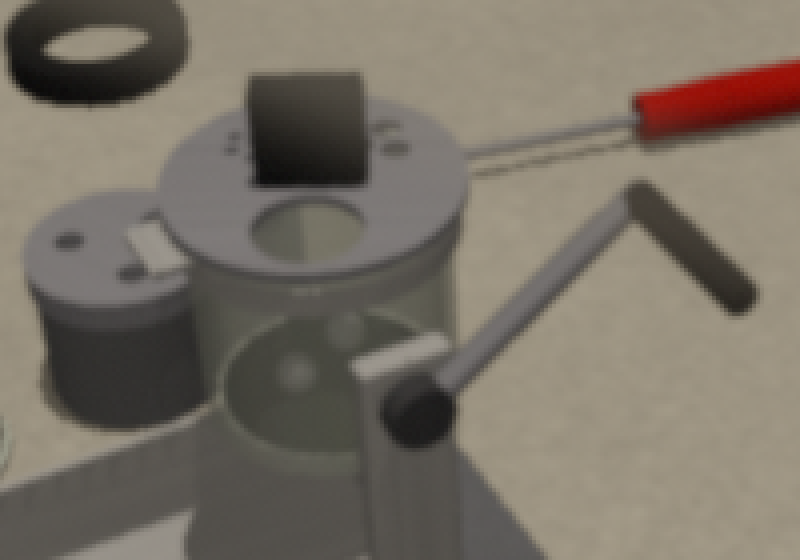

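```bash
python3 - <<'E'
from h import *
print('cap',tri((258.5,167.2),(428.5,216)))
print('hole',tri((257,177.2),(412,203.2)))
print('hin',tri((340,168.8),(365.5,265)),'hfree',tri((365,194.0),(321,258.6)))
c=cam('top')
z=tri((258.5,167.2),(428.5,216))[2]
C=atz(c,(428.5,216),z);H=atz(c,(412,203.2),z);L=atz(c,(433.3,171.5),z-.01)
g1=atz(c,(310+518/4,140+245/4),z+.036);g2=atz(c,(310+448/4,140+345/4),z+.036)
a=atz(c,(365.5,265),.185);b=atz(c,(320,258.6),.185)
print(C,H,L,(H-C),L-C,'grip',(g1+g2)/2,g1-g2); print('handle',a,b,a-b)
ang=lambda v:np.degrees(np.arctan2(v[1],v[0]))
print('hole',ang(H-C),'lip',ang(L-C),'grip y',ang(g1-g2),'handle y',ang(b-a))
# base tray plate edges
p=[(310+565/4,140+530/4),(310+640/4,140)]
q=[atz(c,x,.005) for x in p];print('plate dir',ang(q[1]-q[0]))
E
```

```text
cap [ 0.57117212 -0.0931344   0.17059936]
hole [ 0.58806021 -0.07151266  0.17500159]
hin [ 0.50811539 -0.00777681  0.18548646] hfree [0.51808605 0.04855574 0.18510205]
[ 0.5717289  -0.09360539  0.17059936] [ 0.58915083 -0.07259891  0.17059936] [ 0.63245588 -0.10381433  0.16059936] [0.01742192 0.02100648 0.        ] [ 0.06072697 -0.01020894 -0.01      ] grip [ 0.57079039 -0.09016504  0.20659936] [ 0.03080921 -0.02276059  0.        ]
handle [ 0.5089577  -0.00862255  0.185     ] [0.51835965 0.04959521 0.185     ] [-0.00940195 -0.05821777  0.        ]
hole 50.32906204121662 lip -9.542884627576928 grip y -36.45547771334683 handle y 80.82615445927624
plate dir -10.131121500655526
```

Call:
apply_moves([
  [0, 0, -0.4, 0, 0, 0, 1],
  [0, 0, -0.4, 0, 0, 0, 1],
  [-0.96, -0.98, -0.4, 0, 0, 0, 1],
  [-0.96, -0.98, -0.4, 0, 0, 0, 1],
  [-0.96, -0.98, -0.4, 0, 0, 0, 1],
  [-0.96, -0.98, -0.4, 0, 0, 0, 1],
  [-0.96, -0.98, -0.4, 0, 0, 0, 1],
  [-0.96, -0.98, -0.4, 0, 0, 0, 1],
], grip_force=20)

```text
time_s: 1.3
tool_pos: [0.309, 0.382, 0.3032]
tool_rot: [180.0, 0.1, 164.2]
force: [-0.5, 0.9, 0.3]
grip_width: 0.0871
grasp_force: 0.0
```

Call:
apply_moves([
  [-0.96, -0.98, 0, 0, 0, 0, 1],
  [-0.96, -0.98, 0, 0, 0, 0, 1],
  [-0.96, -0.98, 0, 0, 0, 0, 1],
  [-0.96, -0.98, 0, 0, 0, 0, 1],
  [-0.96, -0.98, 0, 0, 0, 0, 1],
  [-0.96, -0.98, 0, 0, 0, 0, 1],
  [-0.96, -0.98, 0, 0, 0, 0, 1],
])

```text
time_s: 2.0
tool_pos: [0.4407, 0.1419, 0.3031]
tool_rot: [180.0, 0.1, 164.1]
force: [-0.1, 0.6, -0.1]
grip_width: 0.0869
grasp_force: 0.0
```

Call:
apply_moves([
  [-0.96, -0.98, 0, 0, 0, 0.24, 1],
  [-0.96, -0.98, 0, 0, 0, 0.24, 1],
  [-0.96, -0.98, 0, 0, 0, 0.24, 1],
  [-0.96, -0.98, 0, 0, 0, 0.24, 1],
  [-0.96, -0.98, 0, 0, 0, 0.24, 1],
  [-0.96, -0.98, 0, 0, 0, 0.24, 1],
  [-0.96, -0.98, 0, 0, 0, 0.24, 1],
  [-0.96, -0.98, 0, 0, 0, 0.24, 1],
])

```text
time_s: 2.8
tool_pos: [0.5718, -0.0924, 0.3021]
tool_rot: [180.0, -0.1, 144.0]
force: [0.1, -0.0, 0.5]
grip_width: 0.0871
grasp_force: 0.0
```

Call:
apply_moves([
  [0, 0, 0.25, 0, 0, 0, 1],
  [0, 0, 0.4, 0, 0, 0, 1],
  [0, 0, 0.5, 0, 0, 0, 1],
  [0, 0, 0.55, 0, 0, 0, 1],
  [0, 0, 0.59, 0, 0, 0, 1],
  [0, 0, 0.59, 0, 0, 0, 1],
])

```text
time_s: 3.4
tool_pos: [0.5716, -0.0926, 0.1844]
tool_rot: [180.0, -0.0, 144.0]
force: [0.4, -0.4, -0.2]
grip_width: 0.0869
grasp_force: 0.0
```

```bash
python3 - <<'E'
from h import *
o=env.get_obs();print(o['tool_pos'],o['force'])
s=viewer.read_camera('scene')[:,:,::-1]
cv2.imwrite('pics/s1.png',cv2.resize(s[60:260,180:400],None,fx=3,fy=3,interpolation=3))
E
```

```text
[ 0.5716274  -0.09256253  0.18438342] [ 0.38535305 -0.42009038 -0.17471254]
```

View pics/s1.png

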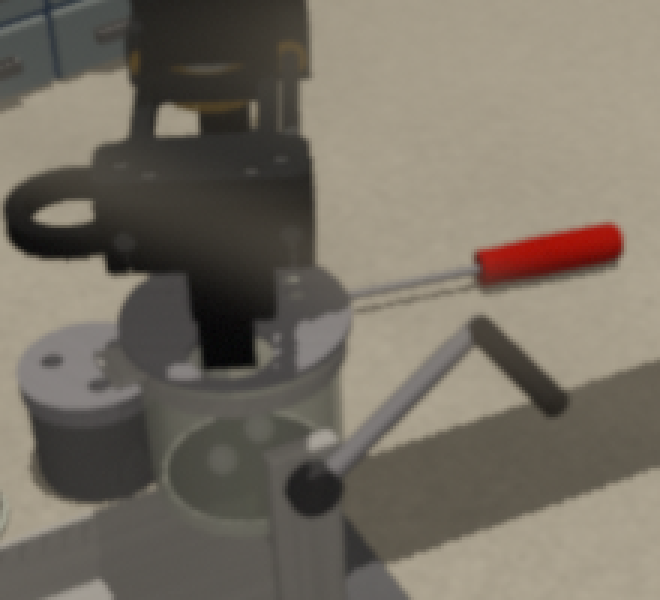

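The front finger is at crop (228,330), over the large hole. The grip is hidden behind it between the fingers, so I'll close.

Call:
apply_moves([
  [0, 0, 0, 0, 0, 0, 0],
  [0, 0, 0, 0, 0, 0, 0],
  [0, 0, 0, 0, 0, 0, 0],
  [0, 0, 0, 0, 0, 0, 0],
  [0, 0, 0, 0, 0, 0, 0],
  [0, 0, 0, 0, 0, 0, 0],
  [0, 0, 0, 0, 0, 0, 0],
  [0, 0, 0, 0, 0, 0, 0],
])

```text
time_s: 4.25
tool_pos: [0.5717, -0.0938, 0.1845]
tool_rot: [180.0, -0.0, 143.9]
force: [0.6, 0.4, -0.4]
grip_width: 0.0309
grasp_force: 0.0
```

Call:
apply_moves([
  [0, 0, 0, 0, 0, 0, 0],
  [0, 0, 0, 0, 0, 0, 0],
  [0, 0, 0, 0, 0, 0, 0],
  [0, 0, 0, 0, 0, 0, 0],
  [0, 0, 0, 0, 0, 0, 0],
  [0, 0, 0, 0, 0, 0, 0],
  [0, 0, 0, 0, 0, 0, 0],
])

```text
time_s: 4.95
tool_pos: [0.5719, -0.0934, 0.1846]
tool_rot: [180.0, -0.0, 143.9]
force: [0.9, 1.6, -1.1]
grip_width: 0.014
grasp_force: 20.0
```

Call:
apply_moves([
  [0, 0, 0, 0, 0, 0.08, 0],
  [0, 0, 0, 0, 0, 0.16, 0],
  [0, 0, 0, 0, 0, 0.24, 0],
  [0, 0, 0, 0, 0, 0.32, 0],
  [0, 0, 0, 0, 0, 0.4, 0],
  [0, 0, 0, 0, 0, 0.48, 0],
  [0, 0, 0, 0, 0, 0.56, 0],
  [0, 0, 0, 0, 0, 0.64, 0],
  [0, 0, 0, 0, 0, 0.71, 0],
  [0, 0, 0, 0, 0, 0.74, 0],
  [0, 0, 0, 0, 0, 0.74, 0],
  [0, 0, 0, 0, 0, 0.74, 0],
])

```text
time_s: 6.15
tool_pos: [0.5712, -0.0936, 0.1845]
tool_rot: [-179.9, -0.0, 80.4]
force: [-2.1, 1.8, 1.2]
grip_width: 0.0137
grasp_force: 20.0
```

Call:
apply_moves([
  [0, 0, 0, 0, 0, 0, 0.6],
  [0, 0, 0, 0, 0, 0, 0.6],
  [0, 0, 0, 0, 0, 0, 0.6],
  [0, 0, 0, 0, 0, 0, 0.6],
  [0, 0, 0, 0, 0, 0, 0.6],
  [0, 0, -0.3, 0, 0, 0, 0.6],
  [0, 0, -0.5, 0, 0, 0, 0.5],
  [0, 0, -0.5, 0, 0, 0, 0.5],
])

```text
time_s: 6.95
tool_pos: [0.5751, -0.0951, 0.2915]
tool_rot: [179.3, -0.1, 80.3]
force: [0.8, -1.2, -0.3]
grip_width: 0.0452
grasp_force: 0.0
```

Call:
apply_moves([
  [0.26, -0.19, 0, 0, 0, 0, 0.5],
  [0.52, -0.38, 0, 0, 0, 0, 0.5],
  [0.52, -0.38, 0, 0, 0, 0, 0.5],
  [0.52, -0.38, 0, 0, 0, 0, 0.5],
  [0.52, -0.38, 0, 0, 0, 0, 0.5],
])

```text
time_s: 7.45
tool_pos: [0.5143, 0.0217, 0.2846]
tool_rot: [180.0, -0.0, 80.4]
force: [0.3, -1.1, -0.7]
grip_width: 0.0438
grasp_force: 0.0
```

```bash
python3 - <<'E'
from h import *
o=env.get_obs();print(o['tool_pos'],o['tool_rot'])
s=viewer.read_camera('scene')[:,:,::-1];t=viewer.read_camera('top')[:,:,::-1]
a=cv2.resize(s[90:290,180:400],None,fx=2,fy=2,interpolation=3)
b=cv2.resize(t[120:320,300:500],None,fx=2,fy=2,interpolation=3)
cv2.imwrite('pics/s2.png',np.hstack([a[:,:400],b]))
E
```

```text
[0.51429233 0.02172529 0.28461165] [ 1.79969104e+02 -1.05941595e-02  8.04065406e+01]
```

View pics/s2.png

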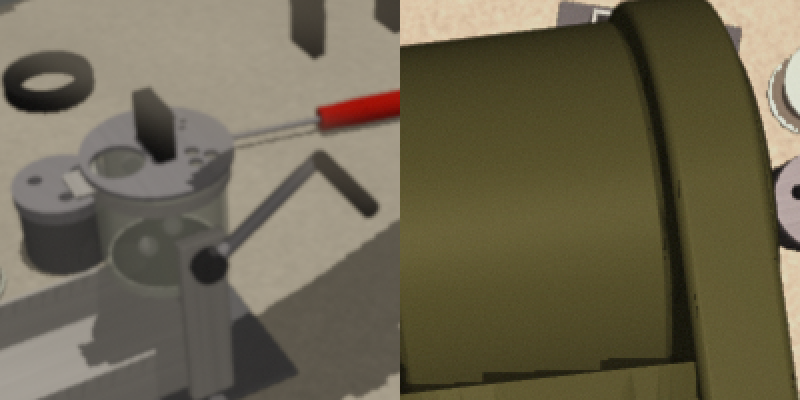

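The hole now faces left in the scene view, at crop (118,162), pointing at the lip at (75,182). I'll check the angle numerically.

```bash
python3 - <<'E'
from h import *
c=cam('scene');H=atz(c,(239,171.2),.1725);C=np.array([.5712,-.0936,.1725]);print(H-C,np.degrees(np.arctan2(*(H-C)[1::-1])))
print(proj(c,[C+.027*np.array([np.cos(a),np.sin(a),0]) for a in np.radians([-20,-9.6,0])]))
E
```

```text
[ 0.02478006 -0.00558192  0.        ] -12.694480697328657
[[237.02386218 170.08938188]
 [238.25056456 172.14078717]
 [239.96929142 173.86357285]]
```

Call:
apply_moves([
  [0, 0, 0.2, 0, 0, 0, 0.5],
  [0, 0, 0.35, 0, 0, 0, 0.5],
  [0, 0, 0.45, 0, 0, 0, 0.5],
  [0, 0, 0.56, 0, 0, 0, 0.5],
  [0, 0, 0.59, 0, 0, 0, 0.5],
  [0, 0, 0.59, 0, 0, 0, 0.5],
], grip_force=6)

```text
time_s: 8.15
tool_pos: [0.5141, 0.0201, 0.166]
tool_rot: [-179.9, 0.1, 80.2]
force: [0.5, -0.3, -0.7]
grip_width: 0.0436
grasp_force: 0.0
```

Call:
apply_moves([
  [0, 0, 0, 0, 0, 0, 0],
  [0, 0, 0, 0, 0, 0, 0],
  [0, 0, 0, 0, 0, 0, 0],
  [0, 0, 0, 0, 0, 0, 0],
  [0, 0, 0, 0, 0, 0, 0],
  [0, 0, 0, 0, 0, 0, 0],
  [0, 0, 0, 0, 0, 0, 0],
  [0, 0, 0, 0, 0, 0, 0],
])

```text
time_s: 8.95
tool_pos: [0.5135, 0.0219, 0.1667]
tool_rot: [-179.9, -0.0, 80.3]
force: [-5.3, 0.6, 5.6]
grip_width: 0.0116
grasp_force: 6.0
```

```bash
python3 -c "
import numpy as np
f=lambda t:np.array([95*np.cos(np.radians(144.6-t))/200,-95*np.sin(np.radians(144.6-t))/200])
for a,b,n in((0,70,18),(70,119,17)):
  print([list(np.round(f(t)-f(a),3)) for t in np.linspace(a,b,n+1)[1:]])"
```

```text
[[np.float64(0.02), np.float64(-0.026)], [np.float64(0.041), np.float64(-0.05)], [np.float64(0.064), np.float64(-0.073)], [np.float64(0.088), np.float64(-0.094)], [np.float64(0.114), np.float64(-0.113)], [np.float64(0.141), np.float64(-0.131)], [np.float64(0.169), np.float64(-0.147)], [np.float64(0.198), np.float64(-0.16)], [np.float64(0.228), np.float64(-0.172)], [np.float64(0.259), np.float64(-0.182)], [np.float64(0.29), np.float64(-0.19)], [np.float64(0.322), np.float64(-0.195)], [np.float64(0.354), np.float64(-0.199)], [np.float64(0.386), np.float64(-0.2)], [np.float64(0.418), np.float64(-0.199)], [np.float64(0.45), np.float64(-0.196)], [np.float64(0.482), np.float64(-0.19)], [np.float64(0.513), np.float64(-0.183)]]
[[np.float64(0.023), np.float64(0.007)], [np.float64(0.045), np.float64(0.015)], [np.float64(0.067), np.float64(0.024)], [np.float64(0.089), np.float64(0.034)], [np.float64(0.11), np.float64(0.046)], [np.float64(0.13), np.float64(0.058)], [np.float64(0.15), np.float64(0.072)], [np.float64(0.169), np.float64(0.086)], [np.float64(0.188), np.float64(0.101)], [np.float64(0.205), np.float64(0.118)], [np.float64(0.222), np.float64(0.135)], [np.float64(0.238), np.float64(0.153)], [np.float64(0.253), np.float64(0.171)], [np.float64(0.267), np.float64(0.191)], [np.float64(0.279), np.float64(0.211)], [np.float64(0.291), np.float64(0.231)], [np.float64(0.302), np.float64(0.253)]]
```

Call:
apply_moves([
  [0, 0.02, -0.026, 0, 0, 0, 0],
  [0, 0.041, -0.05, 0, 0, 0, 0],
  [0, 0.064, -0.073, 0, 0, 0, 0],
  [0, 0.088, -0.094, 0, 0, 0, 0],
  [0, 0.114, -0.113, 0, 0, 0, 0],
  [0, 0.141, -0.131, 0, 0, 0, 0],
  [0, 0.169, -0.147, 0, 0, 0, 0],
  [0, 0.198, -0.16, 0, 0, 0, 0],
], grip_force=10)

```text
time_s: 9.75
tool_pos: [0.5522, 0.0149, 0.1991]
tool_rot: [-179.8, -0.0, 80.3]
force: [-5.8, 0.4, 6.3]
grip_width: 0.0116
grasp_force: 10.0
```

Call:
apply_moves([
  [0, 0.03, -0.012, 0, 0, 0, 0],
  [0, 0.061, -0.022, 0, 0, 0, 0],
  [0, 0.092, -0.03, 0, 0, 0, 0],
  [0, 0.124, -0.035, 0, 0, 0, 0],
  [0, 0.156, -0.039, 0, 0, 0, 0],
  [0, 0.188, -0.04, 0, 0, 0, 0],
  [0, 0.22, -0.039, 0, 0, 0, 0],
  [0, 0.252, -0.036, 0, 0, 0, 0],
  [0, 0.284, -0.03, 0, 0, 0, 0],
  [0, 0.315, -0.023, 0, 0, 0, 0],
])

```text
time_s: 10.75
tool_pos: [0.616, 0.0038, 0.2029]
tool_rot: [180.0, 0.0, 80.3]
force: [-3.1, -1.6, 3.2]
grip_width: 0.0117
grasp_force: 10.0
```

Call:
apply_moves([
  [0, 0.023, 0.007, 0, 0, 0, 0],
  [0, 0.045, 0.015, 0, 0, 0, 0],
  [0, 0.067, 0.024, 0, 0, 0, 0],
  [0, 0.089, 0.034, 0, 0, 0, 0],
  [0, 0.11, 0.046, 0, 0, 0, 0],
  [0, 0.13, 0.058, 0, 0, 0, 0],
  [0, 0.15, 0.072, 0, 0, 0, 0],
  [0, 0.169, 0.086, 0, 0, 0, 0],
  [0, 0.188, 0.101, 0, 0, 0, 0],
  [0, 0.205, 0.118, 0, 0, 0, 0],
  [0, 0.222, 0.135, 0, 0, 0, 0],
  [0, 0.238, 0.153, 0, 0, 0, 0],
  [0, 0.253, 0.171, 0, 0, 0, 0],
  [0, 0.267, 0.191, 0, 0, 0, 0],
  [0, 0.279, 0.211, 0, 0, 0, 0],
  [0, 0.291, 0.231, 0, 0, 0, 0],
  [0, 0.302, 0.253, 0, 0, 0, 0],
  [0, 0.302, 0.253, 0, 0, 0, 0],
  [0, 0.302, 0.253, 0, 0, 0, 0],
  [0, 0.302, 0.253, 0, 0, 0, 0],
])

```text
time_s: 12.75
tool_pos: [0.6752, -0.0058, 0.152]
tool_rot: [180.0, 0.0, 80.3]
force: [-0.0, -2.8, -1.5]
grip_width: 0.0115
grasp_force: 10.0
```

```bash
python3 - <<'E'
from h import *
s=viewer.read_camera('scene')[:,:,::-1]
cv2.imwrite('pics/s3.png',cv2.resize(s[90:340,120:400],None,fx=2,fy=2,interpolation=3))
for n in('scene','top'):
    viewer.read_camera(n)
    print(n,[(round(b['conf'],2),np.round(b['location'])) for b in boxes_of(n,'ball0_center')])
E
```

```text
scene []
top [(0.43, array([434., 161.]))]
```

View pics/s3.png

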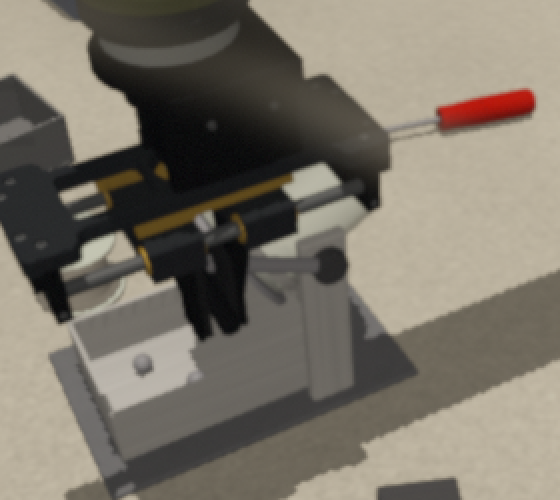

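One ball shows in the tray at crop (143,363), and the gripper hides the rest. I'll release, retreat and count.

Call:
apply_moves([
  [0, 0, 0, 0, 0, 0, 0.4],
  [0, 0, 0, 0, 0, 0, 0.4],
  [0, 0, 0, 0, 0, 0, 0.4],
  [0, 0, 0, 0, 0, 0, 0.4],
  [0, 0, 0, 0, 0, 0, 0.4],
  [0, 0, -0.2, 0, 0, 0, 0.4],
  [0, 0, -0.4, 0, 0, 0, 0.4],
  [0, 0, -0.7, 0, 0, 0, 0.4],
  [0.5, 0, -0.7, 0, 0, 0, 0.4],
  [1, 0, -0.7, 0, 0, 0, 0.4],
  [1, 0, -0.7, 0, 0, 0, 0.4],
  [1, 0, -0.7, 0, 0, 0, 0.4],
  [1, 0, -0.7, 0, 0, 0, 0.4],
  [1, 0, -0.7, 0, 0, 0, 0.4],
])

```text
time_s: 14.4
tool_pos: [0.7083, 0.1936, 0.2917]
tool_rot: [-180.0, 0.0, 80.5]
force: [-0.6, -0.5, 0.1]
grip_width: 0.0347
grasp_force: 0.0
```

```bash
python3 - <<'E'
from h import *
s=viewer.read_camera('scene')[:,:,::-1];t=viewer.read_camera('top')[:,:,::-1]
a=cv2.resize(s[150:300,130:330],None,fx=2,fy=2,interpolation=3)
a=np.vstack([a,np.zeros((300,400,3),np.uint8)])
b=cv2.resize(t[100:300,360:493],None,fx=3,fy=3,interpolation=3)
cv2.imwrite('pics/s4.png',np.hstack([a,b]))
for n in('scene','top'):
    print(n,[(round(b['conf'],2),np.round(b['location'])) for b in boxes_of(n,'ball0_center')])
E
```

```text
scene []
top [(0.46, array([404., 149.]))]
```

View pics/s4.png

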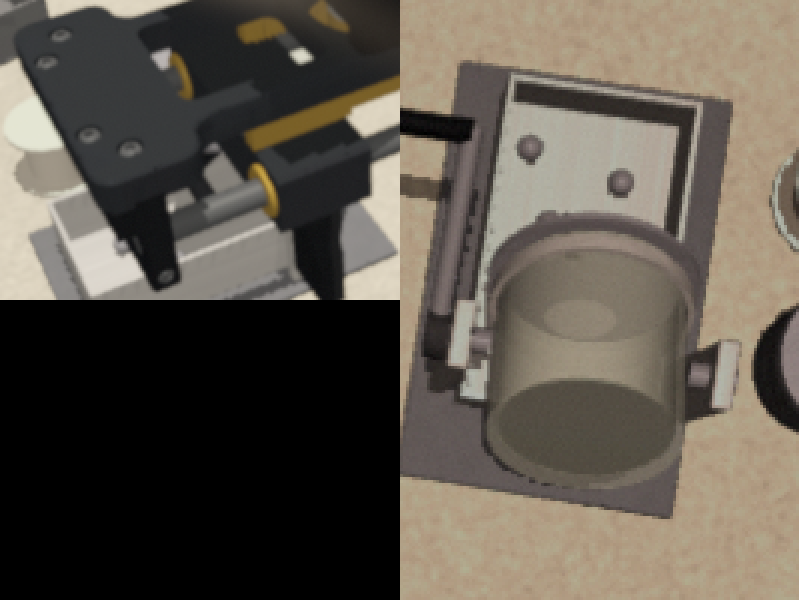

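Call:
apply_moves([
  [0.3, -1, 0, 0, 0, 0, 0.4],
  [0.7, -1, 0, 0, 0, 0, 0.4],
  [0.7, -1, 0, 0, 0, 0, 0.4],
  [0.7, -1, 0, 0, 0, 0, 0.4],
  [0.7, -1, 0, 0, 0, 0, 0.4],
  [0.7, -1, 0, 0, 0, 0, 0.4],
  [0.7, -1, 0, 0, 0, 0, 0.4],
])

```text
time_s: 15.3
tool_pos: [0.5344, 0.3631, 0.2929]
tool_rot: [-180.0, -0.0, 80.4]
force: [0.6, -1.6, -0.1]
grip_width: 0.0347
grasp_force: 0.0
```

```bash
python3 - <<'E'
from h import *
s=viewer.read_camera('scene')[:,:,::-1]
cv2.imwrite('pics/s5.png',cv2.resize(s[150:330,130:330],None,fx=3.3,fy=3.3,interpolation=3))
print([(round(b['conf'],2),np.round(b['location'])) for b in boxes_of('scene','ball0_center')])
E
```

```text
[]
```

View pics/s5.png

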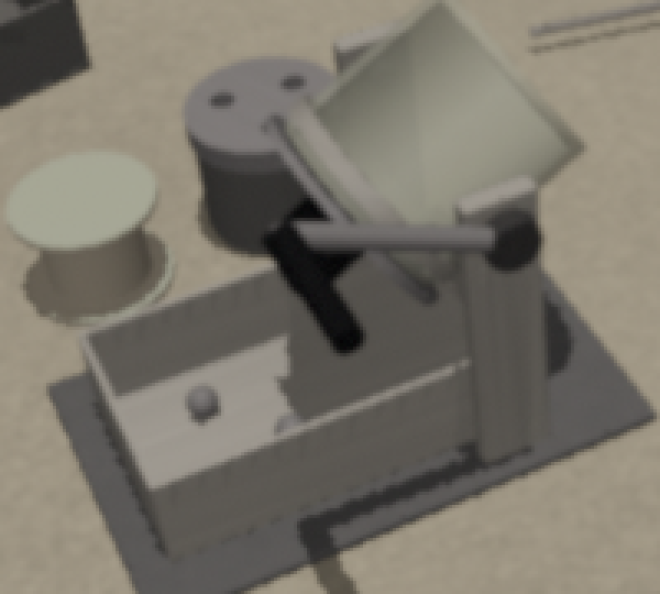

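```bash
python3 - <<'E'
from h import *
t=cam('top');s=cam('scene')
for p in((530,148),(620,183),(547,217)):
    P=atz(t,(360+p[0]/3,100+p[1]/3),.016);q=proj(s,P)[0];print(P,q,(q-[130,150])*3.3)
print([(130+x/3.3,150+y/3.3) for x,y in((203,403),(288,425))])
im=viewer.read_camera('top')[:,:,::-1];viewer.read_camera('scene')
cv2.imwrite('pics/t6.png',cv2.resize(im[120:240,380:480],None,fx=6,fy=6,interpolation=3)[:600])
for n in('ball1_center','ball2_center'):print([(round(b['conf'],2),np.round(b['location'])) for b in boxes_of('top',n)])
E
```

```text
[ 0.69111562 -0.29714334  0.016     ] [131.1701567 218.2447026] [  3.86151709 225.20751856]
[ 0.67099169 -0.34377946  0.016     ] [130.25958671 199.13199008] [  0.85663615 162.13556728]
[ 0.65362517 -0.30427952  0.016     ] [150.36234777 206.3549071 ] [ 67.19574765 185.97119344]
[(191.5151515151515, 272.1212121212121), (217.27272727272728, 278.78787878787875)]
[(0.44, array([434., 163.]))]
[(0.55, array([418., 209.]))]
```

```bash
python3 - <<'E'
from h import *
t=cam('top');s=cam('scene')
for p in((530,148),(620,183),(547,217)):
    P=atz(t,(360+(p[0]-400)/3,100+p[1]/3),.016);q=proj(s,P)[0];print(P,q,(q-[130,150])*3.3)
E
```

```text
[ 0.6967382  -0.08417937  0.016     ] [195.21423732 298.41109618] [215.20698314 489.75661738]
[ 0.67640244 -0.13163081  0.016     ] [190.7867179  271.91187889] [200.59616906 402.30920034]
[ 0.6589661 -0.0920714  0.016    ] [215.85635959 281.89227576] [283.32598666 435.24451002]
```

View pics/t6.png

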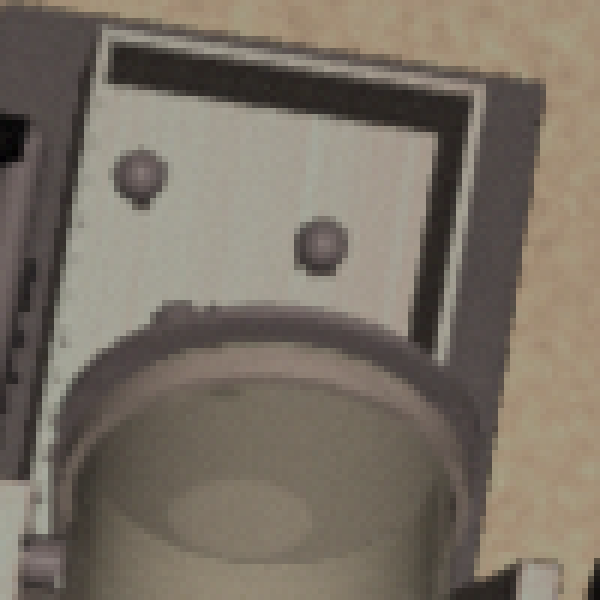

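All three balls lie in the tray. Two show from the top. The third peeks out under the cap rim, at top crop (175,310), and matches the second ball in the scene view. The jar is empty and the arm is clear.

```bash
python3 -c "
from h import *
print(env.sign_off())"
```

```text
the job is handed in; nothing more can be done
None
```

I turned the cap until the large hole lay over the pour lip, then tipped the jar fully; all three balls are in the tray by the camera images, and I handed the job in with the arm clear (the hand-in returned no verdict).

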